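# Unhook the thread box and flip its lid open

### The arm

A 6-joint arm with a two-finger parallel gripper is mounted at the origin on a cart in front of the work surface, level with it; the furniture and walls round the work are solid. World frame = base frame: x ahead of the robot, y to its left, z up, the work surface at z = 0. Lengths are in m, angles in degrees, forces in N, time in s.
With the tool pointing down it reaches from about 0.35 to 0.8 m from the base axis. Payload 7.3 kg.
Tool frame: the origin (TCP) lies at the very end of the fingers, on their centre line; the grasp point (between the pads) lies 19 mm behind it (arm.hold_point_z is the distance from the TCP to the grasp point, in m); z points along the fingers, y is the line along which they close (so a half turn about z gives the same grasp; the last joint's range is limited). The gripper opens to 85 mm and grips with 20 to 120 N. Pads are 22 mm wide; open, the fingers measure 114 mm over their backs; the gripper's body (76 mm by 85 mm) begins 54 mm behind the grasp point. The pads swing forward as they close: fully open they stand 13 mm farther back than shut.
Start: joints at [-83.595, 19.595, 87.324, -0, 73.075, -8.365], TCP at [0.134, -0.508, 0.231] pointing down, gripper open.
Joint ranges: [-145.02, 145.02], [-44.19, 115.74], [2.07, 154.8], [-57.11, 237.11], [16.16, 152.29], [-177.93, 177.93]. Speed limits (degrees/s): [147.25, 147.25, 180, 180, 180, 180].

### API

Orientations are given as [roll, pitch, yaw] about the fixed x, y, z axes, in that order (R = Rz(yaw) Ry(pitch) Rx(roll)).
In Python, from station import arm, snapshot, camera_model, job_done gives the robot as it stands.
- The arm moves only by the tool carry_out, never from a script. Its argument "deltas" is a list of rows, each an object with "rot": the turn, a rotation vector about the tool's x, y, z in degrees, a list of three; "offset": the shift along the tool's x, y, z in mm, a list of three; "gripper": the closure, from -1 (fully open) to 1 (shut). In form: [{"rot": [ax, ay, az], "offset": [tx, ty, tz], "gripper": gripper}, ...]. A call has 1 to 20 rows; each row is the pose to reach, as a shift and turn from the pose commanded when the call began, along the tool's axes at that moment; what a row does not reach only later rows make up. A row lasts 1/10 s, in which the tool goes at most 50 mm and 8.59 degrees, less where a joint would pass 70% of its speed; a pose out of reach is approached as far as the arm can. A call with a gripper value outside its range is refused whole. The fingers move at their own pace and stop on an object; the grip force is fixed at half the most. Time passes only in rows, so rows that repeat a pose let the fingers close. It gives the time, the measured TCP pose, the force, the opening and the grip force at its end, in the units of the state.
- arm.read_state(): the state, without advancing time (a new reading comes with each control period).
- snapshot(name): name is "side" or "top"; returns the picture (420x560x3 uint8, red, green, blue); there is no depth.
- camera_model(name): a dict with "fx", "fy", "cx", "cy" (pixels), "view" (4x4, takes a point from world to camera coordinates). Camera axes: x right, y up, looking along -z (the intrinsics and any distortion apply to the point x, -y, -z); pixel columns grow to the right and rows downward; lengths in m; the calibration is good to about 2 mm. A picture is of the moment at which its call begins. camera_model takes no time and is no camera call.
- job_done(): hands the job in; it is judged then, once.
The state is a dict: "clock": time; "qpos": joint angles; "qd": joint speeds; "joint_torque": joint torques, N m; "tcp_pos": TCP position; "ee_rot": TCP orientation; "force": force on the tool from outside, world axes, zero at the start; "ft_torque": the same for the moment, N m; "finger_gap": finger opening in m; "grip_force": force on a finger pad.
Only numpy, scipy, OpenCV 4.12 (cv2) and the standard library are available. Lean on these libraries where they do the work, as an engineer would, in place of code of your own. Each camera call takes 0.05 s, during which the arm holds its last target. There are 200 camera calls.

### The job

Open the thread box gently with the fingertips, without pinching or gripping anything: push the brass hook on its front over to the box's right, well clear of the stud, then put a fingertip under the front lip of the lid, push it up and tip it back past upright, so that it stays open by its own weight, leaning back on its hinges. Do not fling the lid over or let it drop; the box stays where it stands, the spools in it are not touched, and everything else on the desk stays where it is.

Things in the scene. Friction and masses are not known exactly. Their poses are not given: they have to be found in the camera images.
- thread_box: Dark wooden box, 124 mm deep (x) by 190 wide (y) by 84 high without lid, walls 8 mm, 1.2 to 1.7 kg, loose on the desk at the left, turned -0.05 to +0.6 rad. Origin: centre of its underside; x runs from its front face (x = -62 mm) to the back, y to its left seen from the front, z up. Six open cells inside.
- lid (a joint): Hinge of the lid, rad: 0 closed, 1.57 upright, about 1.85 wide open, leaning back against the stop of its hinges. No spring or brake: it falls shut from below about 1.5 and open from above that. About 1.5 N upward at the lip lifts it once the hook is off; with the hook on, the lip rises 3 mm and then the whole box comes up.
- lid_mid (a point): Middle of the lid, a dark board 8 mm thick, 196 mm wide, 142 mm deep, 0.15 to 0.27 kg. Closed, its underside is 84 mm and its top 92 mm above the desk, and its lip stands 18 mm out over the box's front face along the whole width, so that a fingertip fits beneath it.
- lip (a point): Middle of the lower front edge of the lid; closed, at x = -80, y = 0, z = 84 mm in the box's frame. It turns with the lid. In the middle of the lid's front edge, 4 mm above this point, sits the stud: a brass pin 6 mm thick that sticks 12 mm out.
- box_hinge (a point): Middle of the lid's hinge axis, on the top back edge of the box at x = 62, z = 84 mm in its frame; the axis runs along the box's y, and the underside of the lid turns about it.
- hook (a joint): Turn of the brass swing hook, rad: at 0 (0 to 0.12 at the start) it stands upright, its bent end over the stud. It grows as the top swings to the box's own right (its -y; right seen from the front); 1.57 level, stop at 1.9, clear of the stud from about 0.4. Its stiff rivet (0.25 N at the knob) keeps it where it is left. Axis: along the box's x, through y = 0, z = 54 mm.
- hook_knob (a point): Centre of the brass ball, 12 mm across, on a 26 mm pin on the front of the hook's top: 41.5 mm from the hook's axis, at x = -114 mm in the box's frame, 95 mm above the desk while the hook is on. The hook is bent brass wire 4 mm thick in the plane x = -88 mm, 8 mm in front of the lid's edge; its pivot post ends there.
- spool_1: Red spool, one of five loose sewing-thread spools standing in the open cells of the box, 26 mm across, 48 mm tall, top 59 mm above the desk; origin at the middle of its underside. Leave it where it stands.
- spool_3: Yellow spool, one of five loose sewing-thread spools standing in the open cells of the box, 26 mm across, 48 mm tall, top 59 mm above the desk; origin at the middle of its underside. Leave it where it stands.
- spool_2: Blue spool, one of five loose sewing-thread spools standing in the open cells of the box, 26 mm across, 48 mm tall, top 59 mm above the desk; origin at the middle of its underside. Leave it where it stands.
- spool_5: White spool, one of five loose sewing-thread spools standing in the open cells of the box, 26 mm across, 48 mm tall, top 59 mm above the desk; origin at the middle of its underside. Leave it where it stands.
- spool_4: Green spool, one of five loose sewing-thread spools standing in the open cells of the box, 26 mm across, 48 mm tall, top 59 mm above the desk; origin at the middle of its underside. Leave it where it stands.
- tape: White round tape measure with a red button, 55x68x18 mm, loose on the desk; origin at the middle of its underside. A bystander.
- snips: Scissors with red handles, 199 mm long, 9 mm thick, loose on the desk; origin at the middle of its underside. A bystander.
- clip: Small green and white fabric clip, 10x26x8 mm, near the front edge of the desk, loose; origin at the middle of its underside. A bystander.
- tin: Closed blue pin tin, 62x89x22 mm, loose on the desk; origin at the middle of its underside. A bystander.
- cutter: Orange and black rotary cutter, 173 mm long, 24 mm thick, loose on the desk; origin at the middle of its underside. A bystander.
- thimble: Steel thimble, 20 mm across, 22 mm tall, loose on the desk; origin at the middle of its underside. A bystander.

How it is judged (in metres and radians):
On the way, in this order (a step that is already met when the one before it is completed fails the run):
1. the hook is pushed well clear of the stud while the lid is still down (value of joint hook above 0.6 rad and value of joint lid below 0.06 rad), for 0.2 s.
2. the lid is tipped back past upright (value of joint lid above 1.6 rad), for 0.1 s.
At the end, for the whole second after the job is handed in: The lid rests wide open and still, at more than 1.78 rad, with nothing holding it; the hook is at more than 0.6 rad; the box stands flat within 30 mm of where it was; the spools stand upright in their cells; the other loose things lie within 20 mm of where they were (value of joint lid above 1.78 rad and velocity of joint lid between -0.1 and 0.1 rad/s and value of joint hook above 0.6 rad and distance of thread_box from where it was at the start of the episode below 0.03 m and angle between thread_box's own z axis and vertical below 0.03 rad and linear speed of thread_box below 0.01 m/s and z of each of spool_1, spool_3, spool_2, spool_5, spool_4 in the frame of thread_box below 0.025 m and angle between each of spool_1, spool_3, spool_2, spool_5, spool_4's own z axis and vertical below 0.35 rad and distance of each of tape, snips, clip, tin, cutter, thimble from where it was at the start of the episode below 0.02 m); the robot touches nothing.
It fails at once if the box is lifted, tipped or dragged (height (world z) of thread_box above 0.012 m or angle between thread_box's own z axis and vertical above 0.12 rad or distance of thread_box from where it was at the start of the episode above 0.04 m).
It fails at once if the lid is flung over or dropped (faster than 6 rad/s) (velocity of joint lid above 6 rad/s or velocity of joint lid below -6 rad/s).
It fails at once if the box, hook or lid is pinched, or pushed harder than 20 N (contact force between any of the arm, the fingers and thread_box above 20 N).
It fails at once if a spool is touched, lifted or knocked over (contact force between any of the arm, the fingers and spool_1 above 0.5 N or contact force between any of the arm, the fingers and spool_3 above 0.5 N or contact force between any of the arm, the fingers and spool_2 above 0.5 N or contact force between any of the arm, the fingers and spool_5 above 0.5 N or contact force between any of the arm, the fingers and spool_4 above 0.5 N or not (z of spool_1 in the frame of thread_box below 0.025 m) or not (angle between spool_1's own z axis and vertical below 0.35 rad) or not (z of spool_3 in the frame of thread_box below 0.025 m) or not (angle between spool_3's own z axis and vertical below 0.35 rad) or not (z of spool_2 in the frame of thread_box below 0.025 m) or not (angle between spool_2's own z axis and vertical below 0.35 rad) or not (z of spool_5 in the frame of thread_box below 0.025 m) or not (angle between spool_5's own z axis and vertical below 0.35 rad) or not (z of spool_4 in the frame of thread_box below 0.025 m) or not (angle between spool_4's own z axis and vertical below 0.35 rad)).
It fails at once if another thing on the desk is pushed about or lifted (not (distance of tape from where it was at the start of the episode below 0.02 m) or not (distance of snips from where it was at the start of the episode below 0.02 m) or not (distance of clip from where it was at the start of the episode below 0.02 m) or not (distance of tin from where it was at the start of the episode below 0.02 m) or not (distance of cutter from where it was at the start of the episode below 0.02 m) or not (distance of thimble from where it was at the start of the episode below 0.02 m)).
It also fails if it takes over 48 s, if anything falls off the work surface, if the arm or the gripper's body presses on something with over 40 N, if the wrist force passes 120 N, or if a joint passes its speed limit or range.

## Working session

There is one attempt and no reset: what is moved stays moved. The work goes in short steps, Python scripts to look and compute and a tool call to move; the robot and the scene stay as the last step left them, time stands still between calls to the robot, and variables do not carry over. Pictures are saved under pics/ and viewed, at most 10 in all, crops included, and the job is handed in when it is done.

Besides the shell and the picture viewer there is one more tool, called after "Request:" by a JSON object that holds its "name" and its "arguments", one argument or row to a line. carry_out: Moves the arm, as the interface text tells. Its arguments: {"type":"object","properties":{"deltas":{"type":"array","items":{"type":"object","properties":{"rot":{"type":"array","items":{"type":"number"}},"offset":{"type":"array","items":{"type":"number"}},"gripper":{"type":"number"}}}}},"required":["deltas"]}

```bash
mkdir -p pics
python3 - <<'E'
from station import *
import cv2,json
for n in("side","top"):
    im=snapshot(n); cv2.imwrite(f"pics/{n}0.png",im[:,:,::-1]); m=camera_model(n); print(n,m)
print(arm.read_state())
E
```

```text
side {'fx': 455.5481390582741, 'fy': 455.5481390582741, 'cx': 278.36425859757753, 'cy': 207.46690907388677, 'view': array([[-0.92424894, -0.38146522, -0.01575412,  0.46298086],
       [ 0.23024889, -0.58983369,  0.77400366, -0.20270215],
       [-0.30454779,  0.71174469,  0.6329851 , -1.02037141],
       [ 0.        ,  0.        ,  0.        ,  1.        ]])}
top {'fx': 428.7190071487345, 'fy': 428.7190071487345, 'cx': 278.1774727288457, 'cy': 213.50702956838347, 'view': array([[ 0.01808367, -0.99982504,  0.00478255, -0.03304971],
       [ 0.9837877 ,  0.0186468 ,  0.17836494, -0.53372302],
       [-0.17842291,  0.00147952,  0.98395278, -1.25111554],
       [ 0.        ,  0.        ,  0.        ,  1.        ]])}
{'clock': 0.1, 'qpos': array([-8.35949986e+01,  1.96338330e+01,  8.73701618e+01,  8.84350855e-05,
        7.30779282e+01, -8.36514476e+00]), 'qd': array([ 0.0522683 , -0.13453615, -0.12286631,  0.00098293,  0.01038845,
        0.0551803 ]), 'joint_torque': array([ 1.97902344e-03, -4.34447908e+01, -2.46491128e+01, -2.00293434e-04,
        4.69057195e-03, -3.02789985e-06]), 'tcp_pos': array([ 0.13382612, -0.50728336,  0.23069262]), 'ee_rot': array([-1.79918961e+02, -1.20019210e-02,  1.47701119e+01]), 'force': array([-0.29954609,  0.50651196, -0.84623703]), 'ft_torque': array([0.00640845, 0.00358948, 0.01719476]), 'grip_force': 0.0, 'finger_gap': 0.08562740868561092}
```

View pics/side0.png

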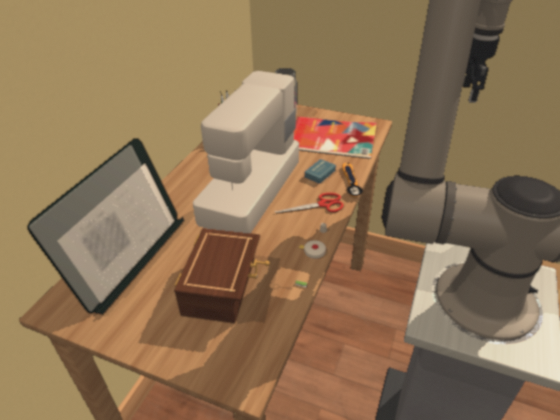

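View pics/top0.png

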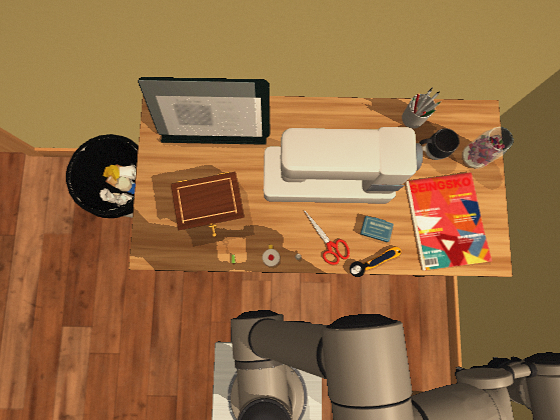

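The side view shows the box near (220,272) with the hook near (262,262). In the top view the lid is near (207,200) and the hook near (213,229). Next I'll measure both.

```bash
cat > h.py <<'E'
import numpy as np,cv2
from station import *
def ray(n,u,v):
    m=camera_model(n);V=m["view"];R=V[:3,:3];c=-R.T@V[:3,3]
    d=R.T@np.array([(u-m["cx"])/m["fx"],-(v-m["cy"])/m["fy"],-1.]);return c,d/np.linalg.norm(d)
def plane(n,u,v,z):
    c,d=ray(n,u,v);return c+d*(z-c[2])/d[2]
def tri(p,q):
    a,d=ray("side",*p);b,e=ray("top",*q)
    s=np.linalg.lstsq(np.c_[d,-e],b-a,rcond=None)[0];x=a+d*s[0];y=b+e*s[1];return (x+y)/2,np.linalg.norm(x-y)
def proj(n,P):
    m=camera_model(n);p=m["view"]@np.r_[P,1];return np.array([m["cx"]+m["fx"]*p[0]/-p[2],m["cy"]-m["fy"]*p[1]/-p[2]])
E
python3 - <<'E'
from h import *
t=cv2.imread("pics/top0.png");s=cv2.imread("pics/side0.png")
print(ray("top",0,0)[0],ray("side",0,0)[0])
h=cv2.cvtColor(t,cv2.COLOR_BGR2HSV)
g=t.max(2); m=((g<125)).astype(np.uint8); m[:150]=0;m[250:]=0;m[:,:150]=0;m[:,260:]=0
m=cv2.morphologyEx(m,cv2.MORPH_CLOSE,np.ones((5,5)))
cs=max(cv2.findContours(m,0,1)[0],key=cv2.contourArea);r=cv2.minAreaRect(cs);print(r)
b=cv2.boxPoints(r)
for p in b:print(p,plane("top",*p,.092).round(4))
for n,i,(x0,y0,x1,y1) in(("top",t,(160,160,260,250)),("side",s,(170,220,310,320))):
    c=cv2.resize(i[y0:y1,x0:x1],None,fx=5 if n=="top" else 4,fy=5 if n=="top" else 4,interpolation=cv2.INTER_CUBIC)
    cv2.imwrite(f"pics/{n}c.png",c)
a=cv2.resize(cv2.imread("pics/topc.png"),(400,360));b=cv2.resize(cv2.imread("pics/sidec.png"),(400,286))
c=np.zeros((460,800,3),np.uint8)
A=cv2.resize(t[165:245,165:251],(400,372),interpolation=3);B=cv2.resize(s[225:315,175:275],(400,360),interpolation=3)
c[:372,:400]=A;c[:360,400:]=B;cv2.imwrite("pics/c.png",c)
E
```

```text
[ 0.30244013 -0.02124065  1.32639415] [0.16382966 0.78329447 0.81006596]
((204.49996948242188, 208.99996948242188), (108.99998474121094, 79.99998474121094), -0.0)
[149.99997 248.99997] [0.4155 0.344  0.092 ]
[149.99997 168.99997] [0.6537 0.361  0.092 ]
[258.99997 168.99997] [0.66   0.0365 0.092 ]
[258.99997 248.99997] [0.4213 0.0303 0.092 ]
```

View pics/c.png

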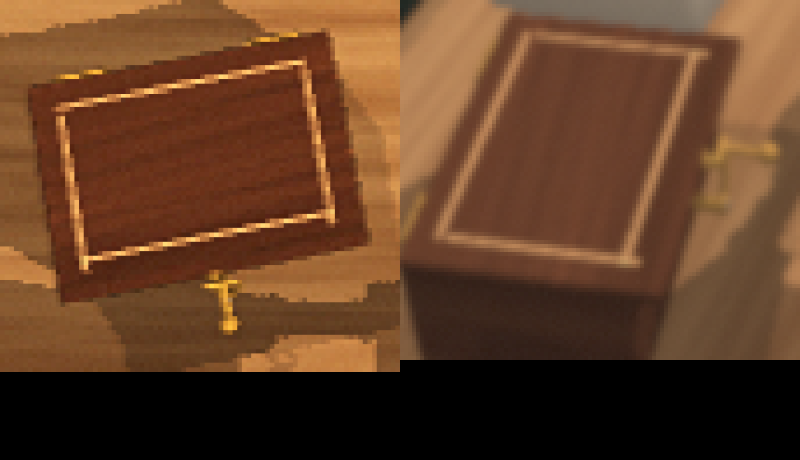

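The enlarged views put the lid's top corners at crop pixels (30,87), (328,32), (368,240) and (65,300). The knob is at (230,327) in the top crop and (772,152) in the side crop. I'll convert these to positions.

Run:
```python
from h import *
k=4.65
T=lambda x,y:(165+x/k-.4,165+y/k-.4); S=lambda x,y:(175+(x-400)/4-.4,225+y/4-.4)
tp=[(30,87),(328,32),(368,240),(65,300)] #BL BR FR FL
W=np.array([plane("top",*T(*p),.092) for p in tp]);print(W.round(4))
d=lambda a,b:np.linalg.norm(W[a]-W[b]).round(4)
print("w",d(0,1),d(2,3),"depth",d(0,3),d(1,2))
for a,b in((1,0),(2,3)):v=W[b]-W[a];print("yaw",np.arctan2(-v[0],v[1]))
for a,b in((3,0),(2,1)):v=W[b]-W[a];print("yaw",np.arctan2(v[1],v[0]))
Ws=np.array([plane("side",*S(*p),.092) for p in[(405,262),(510,13),(740,40),(665,293)]]);print(Ws.round(4))
kn=tri(S(772,152),T(230,326));print("knob",kn, "stud/hook top", tri(S(712,158),T(218,283)))
```

```text
[[0.6111 0.2956 0.092 ]
 [0.651  0.1073 0.092 ]
 [0.5163 0.0774 0.092 ]
 [0.4747 0.2652 0.092 ]]
w 0.1925 0.1924 depth 0.1397 0.138
yaw 0.20881122847777778
yaw 0.2178924812633309
yaw 0.21931525195436646
yaw 0.2190601528558825
[[0.6029 0.2993 0.092 ]
 [0.6486 0.1122 0.092 ]
 [0.5119 0.0838 0.092 ]
 [0.4701 0.2682 0.092 ]]
knob (array([0.45912266, 0.16097775, 0.09402664]), np.float64(0.0019354431946836386)) stud/hook top (array([0.48867119, 0.17120731, 0.08747659]), np.float64(0.001509716658486904))
```

Yaw is about 0.216 rad and the box origin about (0.570, 0.190). The knob at (0.459, 0.161, 0.094) matches the expected geometry, with the hook about 0.1 rad open. I'll shut the gripper and move to a hover in front of the box.

Request:
{"name": "carry_out", "arguments": {
  "deltas": [
    {"rot":[0,0,0],"offset":[45,-22,-5],"gripper":1},
    {"rot":[0,0,0],"offset":[90,-44,-10],"gripper":1},
    {"rot":[0,0,0],"offset":[135,-66,-15],"gripper":1},
    {"rot":[0,0,0],"offset":[180,-88,-20],"gripper":1},
    {"rot":[0,0,0],"offset":[225,-112,-20],"gripper":1},
    {"rot":[0,0,0],"offset":[270,-138,-20],"gripper":1},
    {"rot":[0,0,0],"offset":[310,-165,-20],"gripper":1},
    {"rot":[0,0,0],"offset":[340,-200,-20],"gripper":1},
    {"rot":[0,0,0],"offset":[355,-245,-20],"gripper":1},
    {"rot":[0,0,0],"offset":[365,-290,-20],"gripper":1},
    {"rot":[0,0,0],"offset":[375,-338,-20],"gripper":1},
    {"rot":[0,0,0],"offset":[385,-386,-20],"gripper":1},
    {"rot":[0,0,0],"offset":[395,-434,-20],"gripper":1},
    {"rot":[0,0,0],"offset":[405,-482,-20],"gripper":1},
    {"rot":[0,0,0],"offset":[414,-529,-20],"gripper":1},
    {"rot":[0,0,0],"offset":[414,-529,-20],"gripper":1},
    {"rot":[0,0,0],"offset":[414,-529,-20],"gripper":1}
  ]
}}

```text
clock: 1.8
tcp_pos: [0.3989, 0.1104, 0.251]
ee_rot: [180.0, 0.0, 15.0]
force: [-0.8, -0.1, 0.4]
finger_gap: -0.0001
grip_force: 0.0
```

Run:
```python
from h import *
s=arm.read_state();print({k:np.round(s[k],4) for k in("clock","qpos","tcp_pos","ee_rot","force","finger_gap")})
```

```text
{'clock': np.float64(1.8), 'qpos': array([ 4.84720e+00,  6.81410e+00,  1.01099e+02, -2.83000e-02,
        7.21227e+01,  7.98814e+01]), 'tcp_pos': array([0.3989, 0.1104, 0.251 ]), 'ee_rot': array([1.799798e+02, 4.000000e-02, 1.497440e+01]), 'force': array([-0.8488, -0.087 ,  0.3771]), 'finger_gap': np.float64(-0.0001)}
```

Request:
{"name": "carry_out", "arguments": {
  "deltas": [
    {"rot":[0,8,0],"offset":[0,0,0],"gripper":1},
    {"rot":[0,16,0],"offset":[0,0,0],"gripper":1},
    {"rot":[0,20,0],"offset":[0,0,0],"gripper":1},
    {"rot":[0,20,0],"offset":[0,0,0],"gripper":1},
    {"rot":[0,20,0],"offset":[0,0,0],"gripper":1}
  ]
}}

```text
clock: 2.3
tcp_pos: [0.3998, 0.1081, 0.2517]
ee_rot: [180.0, -20.0, 14.6]
force: [-0.0, 0.4, 0.6]
finger_gap: 0.0
grip_force: 0.0
```

Run:
```python
from h import *
s=arm.read_state();print({k:np.round(s[k],4) for k in("clock","qpos","tcp_pos","ee_rot","force","finger_gap")})
```

```text
{'clock': np.float64(2.3), 'qpos': array([  0.9477,  -4.4485, 115.7531,   6.0518,  49.4169,  73.1591]), 'tcp_pos': array([0.3998, 0.1081, 0.2517]), 'ee_rot': array([179.9595, -19.9515,  14.6372]), 'force': array([-0.0492,  0.4086,  0.6486]), 'finger_gap': np.float64(0.0)}
```

Request:
{"name": "carry_out", "arguments": {
  "deltas": [
    {"rot":[8,0,0],"offset":[0,0,0],"gripper":1},
    {"rot":[16,0,0],"offset":[0,0,0],"gripper":1},
    {"rot":[24,0,0],"offset":[0,0,0],"gripper":1},
    {"rot":[30,0,0],"offset":[0,0,0],"gripper":1},
    {"rot":[30,0,0],"offset":[0,0,0],"gripper":1},
    {"rot":[30,0,0],"offset":[0,0,0],"gripper":1}
  ]
}}

```text
clock: 2.9
tcp_pos: [0.4001, 0.1082, 0.2507]
ee_rot: [-150.1, -19.9, 14.7]
force: [-0.4, 1.2, 0.2]
finger_gap: 0.0002
grip_force: 0.0
```

Run:
```python
from h import *
s=arm.read_state();print({k:np.round(s[k],4) for k in("clock","qpos","tcp_pos","ee_rot","force","finger_gap")})
```

```text
{'clock': np.float64(2.9), 'qpos': array([-23.1173,   4.1516, 114.2682,  37.4131,  71.1194,  31.3477]), 'tcp_pos': array([0.4001, 0.1082, 0.2507]), 'ee_rot': array([-150.0535,  -19.8565,   14.6507]), 'force': array([-0.4216,  1.2474,  0.1906]), 'finger_gap': np.float64(0.0002)}
```

```bash
cat > kin.py <<'E'
import numpy as np
from scipy.optimize import least_squares
from scipy.spatial.transform import Rotation as R
Q=np.array([[-83.595,19.634,87.37,0,73.078,-8.365],[4.8472,6.8141,101.099,-.0283,72.1227,79.8814],[.9477,-4.4485,115.7531,6.0518,49.4169,73.1591],[-23.1173,4.1516,114.2682,37.4131,71.1194,31.3477]])
P=np.array([[.13383,-.50728,.23069],[.3989,.1104,.251],[.3998,.1081,.2517],[.4001,.1082,.2507]])
E=np.array([[-179.919,-.012,14.77],[179.98,.04,14.974],[179.96,-19.95,14.637],[-150.0535,-19.8565,14.6507]])
e=lambda a,d:R.from_euler(a,d,degrees=True)
def rot(q,s=1,s6=1,c=0):
    return e('z',q[0])*e('y',q[1]+q[2])*e('z',s*q[3])*e('y',q[4])*e('z',s6*q[5]+c)
def pos(q,k,s):
    oy,h,a,ex,f,gy,d=k
    A=e('z',q[0]);B=A*e('y',q[1]+q[2])
    return A.apply([0,oy,h])+(A*e('y',q[1])).apply([0,0,a])+B.apply([ex,0,f])+(B*e('z',s*q[3])*e('y',q[4])).apply([0,gy,d])
def fit(s):
    r=least_squares(lambda k:np.r_[np.ravel([pos(q,k,s)-p for q,p in zip(Q,P)]),1e-3*(k-K0)],K0);return r.x
K0=np.array([.077,.13,.5,0,.37,0,.27])
if __name__=="__main__":
    for s in(1,-1):
        k=fit(s);print(s,k.round(4),[np.round(1e3*(pos(q,k,s)-p),1).tolist() for q,p in zip(Q,P)])
        for s6 in(1,-1):
            for q,en in zip(Q,E):
                X=rot(q,s,s6).inv()*e('xyz',en);print(s6,X.as_rotvec(degrees=True).round(1),end=' ')
            print()
E
python3 kin.py
```

```text
1 [0.0764 0.2231 0.506  0.0465 0.3797 0.     0.3134] [[0.0, -0.0, 0.0], [-0.0, -0.0, 0.0], [-0.0, 0.0, -0.1], [0.0, -0.0, 0.0]]
1 [-0. -0. 90.] 1 [ 0.  0. 90.] 1 [ 0. -0. 90.] 1 [-0.  0. 90.] 
-1 [-0.  -0.  73.3] -1 [   0.    -0.  -110.2] -1 [  -0.    -0.  -123.7] -1 [ -0.    0.  152.7] 
-1 [ 0.3075  1.1816 -0.0054  0.9038  0.7874 -0.2191 -0.1691] [[8.4, 33.1, 20.3], [62.6, 17.4, -8.0], [-43.6, 1.0, -23.2], [1.0, -28.6, 10.8]]
1 [-0. -0. 90.] 1 [-0. -0. 90.] 1 [ 4.9  9.2 97.7] 1 [-19.5  80.1 100.5] 
-1 [-0.  -0.  73.3] -1 [  -0.     0.  -110.3] -1 [   7.7   -7.7 -115.5] -1 [  73.   -73.  -146.9]
```

```bash
cat > ik.py <<'E'
from kin import *
K=fit(1); O=np.array([.5698,.1904,0]);yaw=.216;B=R.from_euler('z',yaw)
LO=np.array([-145,-44.19,2.07,-57.1,16.16,-177.9])+4;HI=np.array([145,115.7,154.8,237.1,152.3,177.9])-4
W=lambda p:O+B.apply(np.array(p)/1e3)
def tool(psi,dl):  # z axis heading psi left of box x, depressed dl; tool y horizontal
    a=yaw+np.radians(psi);d=np.radians(dl)
    z=np.array([np.cos(a)*np.cos(d),np.sin(a)*np.cos(d),-np.sin(d)]);y=np.array([np.sin(a),-np.cos(a),0])
    return R.from_matrix(np.c_[np.cross(y,z),y,z])
def ik(p,Rt,q0):
    f=lambda q:np.r_[(pos(q,K,1)-p)*10,(Rt.inv()*rot(q,1,1,90)).as_rotvec()]
    r=least_squares(f,np.clip(q0,LO+.1,HI-.1),bounds=(LO,HI),x_scale=10);return r.x,np.abs(r.fun).max()
E
python3 - <<'E'
from ik import *
pts=[(-74,60,60),(-60,60,150),(30,60,220),(80,60,220)]
for psi in(0,20,40,60):
    for dl in(20,35,50,60):
        q=Q[3];o=[]
        for p in pts:
            best=min((ik(W(p),tool(psi,dl),q0) for q0 in(q,[0,0,130,100,60,0],[-10,10,130,150,60,-60])),key=lambda t:t[1]);q=best[0];o.append((q.round(0).astype(int).tolist(),round(best[1],3)))
        print(psi,dl,[x[1] for x in o],o[0][0],o[-1][0])
E
```

```text
0 20 [np.float64(0.0), np.float64(0.0), np.float64(0.0), np.float64(0.0)] [24, 55, 144, 191, 89, -86] [19, 27, 120, 191, 38, -96]
0 35 [np.float64(0.0), np.float64(0.0), np.float64(0.069), np.float64(0.097)] [22, 38, 139, 190, 52, -91] [20, 23, 115, 203, 20, -108]
0 50 [np.float64(0.013), np.float64(0.153), np.float64(0.027), np.float64(0.005)] [21, 28, 131, 196, 20, -99] [18, 21, 99, -11, 20, 105]
0 60 [np.float64(0.142), np.float64(0.014), np.float64(0.0), np.float64(0.0)] [23, 26, 114, -25, 20, 124] [18, 23, 90, -4, 36, 98]
20 20 [np.float64(0.0), np.float64(0.0), np.float64(0.0), np.float64(0.0)] [0, 57, 146, 150, 89, -102] [5, 27, 121, 140, 43, -69]
20 35 [np.float64(0.0), np.float64(0.0), np.float64(0.0), np.float64(0.0)] [4, 38, 141, 151, 54, -89] [7, 22, 112, 104, 21, -30]
20 50 [np.float64(0.0), np.float64(0.057), np.float64(0.0), np.float64(0.0)] [9, 28, 131, 136, 22, -67] [10, 21, 100, 35, 25, 40]
20 60 [np.float64(0.11), np.float64(0.0), np.float64(0.0), np.float64(0.0)] [7, 26, 120, 60, 20, 8] [12, 23, 90, 16, 39, 59]
40 20 [np.float64(0.0), np.float64(0.0), np.float64(0
[... 267 characters left out ...]
np.float64(0.0)] [0, 29, 126, 94, 31, -50] [3, 24, 95, 46, 42, 11]
40 60 [np.float64(0.0), np.float64(0.0), np.float64(0.0), np.float64(0.0)] [5, 27, 120, 63, 25, -14] [7, 26, 87, 28, 49, 29]
60 20 [np.float64(0.0), np.float64(0.0), np.float64(0.0), np.float64(0.0)] [-18, 50, 123, 87, 70, -82] [-10, 37, 98, 81, 70, -42]
60 35 [np.float64(0.0), np.float64(0.0), np.float64(0.0), np.float64(0.0)] [-12, 39, 122, 82, 55, -67] [-6, 32, 93, 65, 62, -24]
60 50 [np.float64(0.0), np.float64(0.0), np.float64(0.0), np.float64(0.0)] [-5, 32, 118, 67, 43, -44] [0, 30, 86, 45, 60, -4]
60 60 [np.float64(0.0), np.float64(0.0), np.float64(0.0), np.float64(0.0)] [1, 29, 114, 51, 38, -23] [4, 30, 80, 32, 62, 9]
```

```bash
cat > plan.py <<'E'
from ik import *
from station import arm
PSI,DL=25,35;RT=tool(PSI,DL)
def arc(r0=128,r1=116,a0=-.07,a1=1.66,n=36):
    o=[]
    for i in range(n):
        t=i/(n-1);a=a0+(a1-a0)*t;r=r0+(r1-r0)*t
        o.append((62-r*np.cos(a)-12,60,84+r*np.sin(a)-9))
    return o
def off(pts,base,Rb):  # box-mm points -> tool offsets in mm from commanded pose base,Rb
    return [np.round(Rb.inv().apply(W(p)-base)*1e3).astype(int).tolist() for p in pts]
def dense(pts,step):
    o=[]
    for a,b in zip(pts,pts[1:]):
        a,b=np.array(a,float),np.array(b,float);n=max(1,int(np.ceil(np.linalg.norm(b-a)/step)))
        o+=[a+(b-a)*(i+1)/n for i in range(n)]
    return o
E
python3 - <<'E'
from plan import *
s=arm.read_state();q=s["qpos"];Rb=e('xyz',[-150,-20,15])
path=[(-130,50,150),(-110,50,87),(-110,19,87),(-110,-3,78),(-110,-13,65),(-110,60,65),(-78,60,66)]+arc()[::5]+arc()[-1:]
for psi in(20,25,30):
    q=s["qpos"];RT=tool(psi,35);L=[]
    for f in np.linspace(.1,1,10):
        Rf=Rb*R.from_rotvec(f*(Rb.inv()*RT).as_rotvec());q,er=ik(np.array([.4,.11,.25]),Rf,q);L.append(er)
    qs=[q]
    for p in path:
        q,er=ik(W(p),RT,q);L.append(er);qs.append(q)
    print(psi,"maxerr",max(L).round(4));
    if psi==25:print(np.round(qs).astype(int))
RT=tool(25,35);print((Rb.inv()*RT).as_rotvec(degrees=True),RT.as_euler('xyz',degrees=True),off(path[:1],np.array([.4,.108,.251]),Rb))
E
```

```text
20 maxerr 0.0
25 maxerr 0.0
[[-35  -6 140  72  55 -33]
 [ -5  17 145 126  43 -73]
 [ -4  33 145 138  53 -88]
 [-11  33 145 131  53 -88]
 [-15  35 144 127  55 -89]
 [-17  38 144 126  56 -92]
 [ -2  38 145 142  58 -93]
 [  0  37 140 141  53 -88]
 [  0  37 140 141  53 -88]
 [  0  31 139 137  47 -81]
 [  1  25 136 132  41 -73]
 [  1  22 133 126  36 -65]
 [  2  20 128 119  33 -56]
 [  3  20 124 114  31 -49]
 [  3  21 119 110  29 -43]
 [  4  24 115 107  28 -40]
 [  4  24 115 107  28 -40]]
30 maxerr 0.0
[-15.00441062  28.71814594 -26.36749281] [180.         -55.          37.37588837] [[20, -22, 145]]
```

Request:
{"name": "carry_out", "arguments": {
  "deltas": [
    {"rot":[-2,4,-3.5],"offset":[0,0,0],"gripper":1},
    {"rot":[-4,8,-7],"offset":[3,-3,18],"gripper":1},
    {"rot":[-6,12,-10.5],"offset":[6,-6,40],"gripper":1},
    {"rot":[-8,15.5,-14],"offset":[9,-9,60],"gripper":1},
    {"rot":[-10,19,-17.5],"offset":[12,-12,80],"gripper":1},
    {"rot":[-12,23,-21],"offset":[15,-16,100],"gripper":1},
    {"rot":[-14,26,-24],"offset":[18,-19,120],"gripper":1},
    {"rot":[-15,28.7,-26.4],"offset":[20,-22,145],"gripper":1},
    {"rot":[-15,28.7,-26.4],"offset":[20,-22,145],"gripper":1},
    {"rot":[-15,28.7,-26.4],"offset":[20,-22,145],"gripper":1},
    {"rot":[-15,28.7,-26.4],"offset":[20,-22,145],"gripper":1}
  ]
}}

```text
clock: 4.0
tcp_pos: [0.4304, 0.2146, 0.1493]
ee_rot: [-179.8, -54.8, 37.3]
force: [-0.5, 0.8, -0.8]
finger_gap: 0.0002
grip_force: 0.0
```

Run:
```python
from plan import *
from h import *
s=arm.read_state();print({k:np.round(s[k],4) for k in("clock","qpos","tcp_pos","ee_rot","force")})
Rb=e('xyz',s["ee_rot"]);print(W((-130,50,150)))
print("box-frame tip",B.inv().apply(s["tcp_pos"]-O).round(4))
for p in[(-130,50,110),(-110,50,87),(-110,22,87)]:print(p,off([p],s["tcp_pos"],Rb))
a,b=snapshot("side"),snapshot("top")
c=np.zeros((480,800,3),np.uint8);c[:,:400]=cv2.resize(a[200:320,190:290],(400,480),interpolation=3);c[:,400:]=cv2.resize(b[160:280,160:260],(400,480),interpolation=3)
cv2.imwrite("pics/c2.png",c[:,:,::-1]);print(proj("side",s["tcp_pos"]),proj("top",s["tcp_pos"]))
```

```text
{'clock': np.float64(4.0), 'qpos': array([ -4.5072,  17.4238, 145.0342, 126.5887,  42.9153, -72.6649]), 'tcp_pos': array([0.4304, 0.2146, 0.1493]), 'ee_rot': array([-179.837 ,  -54.8321,   37.2687]), 'force': array([-0.4517,  0.8069, -0.8212])}
[0.43210465 0.21137597 0.15      ]
box-frame tip [-0.131   0.0536  0.1493]
(-130, 50, 110) [[-33, 4, 22]]
(-110, 50, 87) [[-41, 12, 50]]
(-110, 22, 87) [[-48, 38, 41]]
[268.779057  265.2181003] [191.33307409 242.44294082]
```

View pics/c2.png

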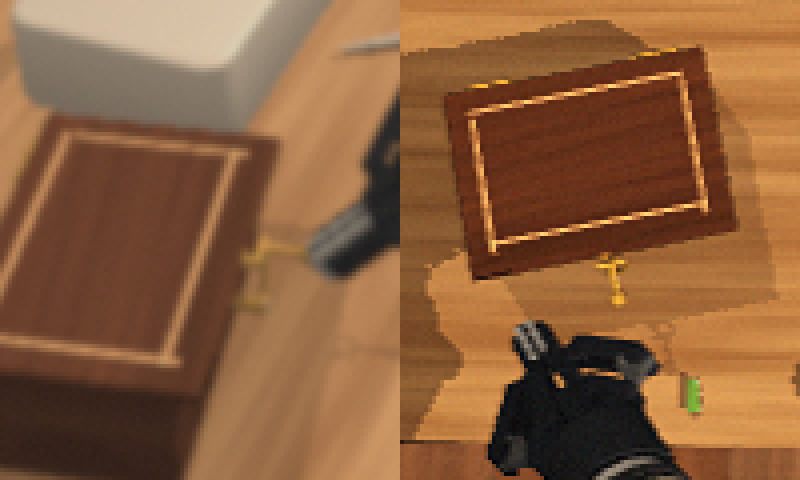

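The top view shows the shut fingertip at crop pixel (530,325), matching its projected position to within 2 px. The knob is at (618,298), and the hook is unchanged.

Run:
```python
from plan import *
s=arm.read_state();Rb=e('xyz',s["ee_rot"])
pts=[(-130,50,130),(-125,50,108),(-110,50,87),(-110,40,87),(-110,30,87),(-110,22,87),(-110,15,86),(-110,8,84),(-110,3,81),(-110,-3,78),(-110,-7,74),(-110,-11,69),(-110,-13,66),(-110,-14,64)]
for p,o in zip(pts,off(pts,s["tcp_pos"],Rb)):print(p,o)
```

```text
(-130, 50, 130) [-18, 3, 11]
(-125, 50, 108) [-33, 5, 27]
(-110, 50, 87) [-43, 11, 50]
(-110, 40, 87) [-45, 20, 47]
(-110, 30, 87) [-47, 29, 44]
(-110, 22, 87) [-49, 36, 41]
(-110, 15, 86) [-52, 43, 39]
(-110, 8, 84) [-55, 49, 38]
(-110, 3, 81) [-59, 54, 38]
(-110, -3, 78) [-63, 59, 37]
(-110, -7, 74) [-67, 63, 38]
(-110, -11, 69) [-72, 66, 40]
(-110, -13, 66) [-75, 68, 41]
(-110, -14, 64) [-77, 69, 41]
```

Request:
{"name": "carry_out", "arguments": {
  "deltas": [
    {"rot":[0,0,0],"offset":[-18,3,11],"gripper":1},
    {"rot":[0,0,0],"offset":[-33,5,27],"gripper":1},
    {"rot":[0,0,0],"offset":[-43,11,50],"gripper":1},
    {"rot":[0,0,0],"offset":[-45,20,47],"gripper":1},
    {"rot":[0,0,0],"offset":[-47,29,44],"gripper":1},
    {"rot":[0,0,0],"offset":[-49,36,41],"gripper":1},
    {"rot":[0,0,0],"offset":[-50,40,40],"gripper":1},
    {"rot":[0,0,0],"offset":[-52,43,39],"gripper":1},
    {"rot":[0,0,0],"offset":[-53,46,39],"gripper":1},
    {"rot":[0,0,0],"offset":[-55,49,38],"gripper":1},
    {"rot":[0,0,0],"offset":[-57,52,38],"gripper":1},
    {"rot":[0,0,0],"offset":[-59,54,38],"gripper":1},
    {"rot":[0,0,0],"offset":[-61,57,38],"gripper":1},
    {"rot":[0,0,0],"offset":[-63,59,37],"gripper":1},
    {"rot":[0,0,0],"offset":[-67,63,38],"gripper":1},
    {"rot":[0,0,0],"offset":[-72,66,40],"gripper":1},
    {"rot":[0,0,0],"offset":[-75,68,41],"gripper":1},
    {"rot":[0,0,0],"offset":[-77,69,41],"gripper":1},
    {"rot":[0,0,0],"offset":[-77,69,41],"gripper":1}
  ]
}}

```text
clock: 6.0
tcp_pos: [0.4652, 0.1511, 0.0634]
ee_rot: [-180.0, -55.0, 37.1]
force: [0.1, 0.6, 0.0]
finger_gap: 0.0
grip_force: 0.0
```

Run:
```python
from plan import *
from h import *
s=arm.read_state();print({k:np.round(s[k],4) for k in("clock","tcp_pos","ee_rot","force")})
print("box-frame tip",B.inv().apply(s["tcp_pos"]-O).round(4))
a,b=snapshot("side"),snapshot("top")
c=np.zeros((480,800,3),np.uint8);c[:,:400]=cv2.resize(a[200:320,190:290],(400,480),interpolation=3);c[:,400:]=cv2.resize(b[160:280,160:260],(400,480),interpolation=3)
cv2.imwrite("pics/c3.png",c[:,:,::-1])
Rb=e('xyz',s["ee_rot"])
pts=[(-112,10,66),(-112,60,66),(-78,60,66)]
for p,o in zip(pts,off(pts,s["tcp_pos"],Rb)):print(p,o)
```

```text
{'clock': np.float64(6.0), 'tcp_pos': array([0.4652, 0.1511, 0.0634]), 'ee_rot': array([-179.9612,  -54.9544,   37.1197]), 'force': array([0.0994, 0.5592, 0.0114])}
box-frame tip [-0.1106 -0.016   0.0634]
(-112, 10, 66) [8, -24, 6]
(-112, 60, 66) [20, -70, 24]
(-78, 60, 66) [37, -55, 49]
```

View pics/c3.png

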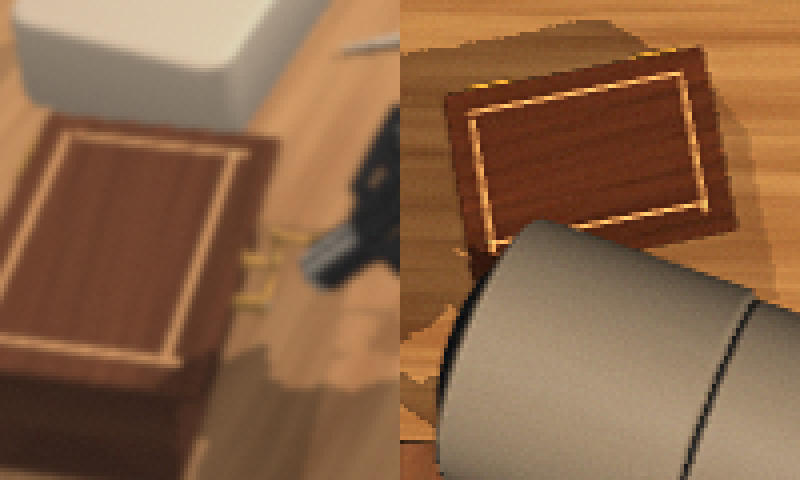

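In the side view the stud is now exposed at (250,258), and the hook's top and pin have moved to about (275,235). I'll estimate the hook angle from those pixels.

Run:
```python
from plan import *
from h import *
f=lambda p:((proj("side",W(p))-[190,200])*4).round().tolist()
for t in(.1,.6,.8,1.,1.2):
    y,z=-41.5*np.sin(t),54+41.5*np.cos(t);print(t,"top",f((-88,y,z)),"knob",f((-114,y,z)))
print("post",f((-88,0,54)),"stud",f((-92,0,88)))
```

```text
0.1 top [260.0, 244.0] knob [308.0, 250.0]
0.6 top [269.0, 228.0] knob [315.0, 233.0]
0.8 top [271.0, 227.0] knob [317.0, 232.0]
1.0 top [274.0, 228.0] knob [319.0, 234.0]
1.2 top [276.0, 233.0] knob [321.0, 238.0]
post [262.0, 301.0] stud [267.0, 260.0]
```

The angle comes out at about 1.1 rad, well past 0.6. Next I'll back away to the left and slide the fingertip in under the lip.

Request:
{"name": "carry_out", "arguments": {
  "deltas": [
    {"rot":[0,0,0],"offset":[8,-24,6],"gripper":1},
    {"rot":[0,0,0],"offset":[14,-47,15],"gripper":1},
    {"rot":[0,0,0],"offset":[20,-70,24],"gripper":1},
    {"rot":[0,0,0],"offset":[20,-70,24],"gripper":1},
    {"rot":[0,0,0],"offset":[24,-66,30],"gripper":1},
    {"rot":[0,0,0],"offset":[28,-62,36],"gripper":1},
    {"rot":[0,0,0],"offset":[32,-59,41],"gripper":1},
    {"rot":[0,0,0],"offset":[35,-57,46],"gripper":1},
    {"rot":[0,0,0],"offset":[37,-55,49],"gripper":1},
    {"rot":[0,0,0],"offset":[37,-55,49],"gripper":1},
    {"rot":[0,0,0],"offset":[37,-55,49],"gripper":1}
  ]
}}

```text
clock: 7.2
tcp_pos: [0.4809, 0.232, 0.066]
ee_rot: [180.0, -55.0, 37.2]
force: [0.3, 0.6, -0.2]
finger_gap: 0.0002
grip_force: 0.0
```

Run:
```python
from plan import *
from h import *
s=arm.read_state();print({k:np.round(s[k],4) for k in("clock","tcp_pos","ee_rot","force")})
print("box-frame tip",B.inv().apply(s["tcp_pos"]-O).round(4))
a,b=snapshot("side"),snapshot("top")
c=np.zeros((480,800,3),np.uint8);c[:,:400]=cv2.resize(a[200:320,190:290],(400,480),interpolation=3);c[:,400:]=cv2.resize(b[160:280,160:260],(400,480),interpolation=3)
cv2.imwrite("pics/c4.png",c[:,:,::-1])
Rb=e('xyz',s["ee_rot"])
pts=arc()
for p,o in zip(pts,off(pts,s["tcp_pos"],Rb)):print(np.round(p),o)
```

```text
{'clock': np.float64(7.2), 'tcp_pos': array([0.4809, 0.232 , 0.066 ]), 'ee_rot': array([179.9768, -54.9693,  37.1864]), 'force': array([ 0.2517,  0.6256, -0.1963])}
box-frame tip [-0.078   0.0597  0.066 ]
[-78.  60.  66.] [0, 0, 0]
[-78.  60.  72.] [5, 0, -3]
[-77.  60.  79.] [11, 0, -7]
[-77.  60.  85.] [16, 0, -10]
[-76.  60.  91.] [22, 1, -13]
[-74.  60.  97.] [28, 1, -15]
[-73.  60. 103.] [33, 2, -17]
[-71.  60. 109.] [39, 3, -19]
[-69.  60. 115.] [45, 4, -21]
[-66.  60. 121.] [51, 5, -23]
[-64.  60. 126.] [57, 6, -24]
[-61.  60. 132.] [63, 7, -25]
[-57.  60. 137.] [69, 8, -25]
[-54.  60. 142.] [75, 10, -26]
[-50.  60. 147.] [81, 11, -26]
[-46.  60. 151.] [87, 13, -25]
[-42.  60. 156.] [92, 15, -25]
[-38.  60. 160.] [98, 17, -24]
[-33.  60. 164.] [104, 19, -23]
[-28.  60. 168.] [109, 21, -22]
[-24.  60. 171.] [115, 23, -20]
[-18.  60. 175.] [120, 25, -18]
[-13.  60. 177.] [125, 27, -16]
[ -8.  60. 180.] [130, 29, -13]
[ -3.  60. 183.] [135, 31, -11]
[  3.  60. 185.] [139, 34, -8]
[  9.  60. 187.] [144, 36, -5]
[ 14.  60. 188.] [148, 38, -2]
[ 20.  60. 190.] [152, 41, 2]
[ 26.  60. 191.] [156, 43, 6]
[ 31.  60. 191.] [160, 46, 10]
[ 37.  60. 192.] [163, 48, 14]
[ 43.  60. 192.] [166, 51, 18]
[ 49.  60. 192.] [169, 53, 22]
[ 55.  60. 191.] [172, 55, 27]
[ 60.  60. 191.] [174, 58, 31]
```

View pics/c4.png

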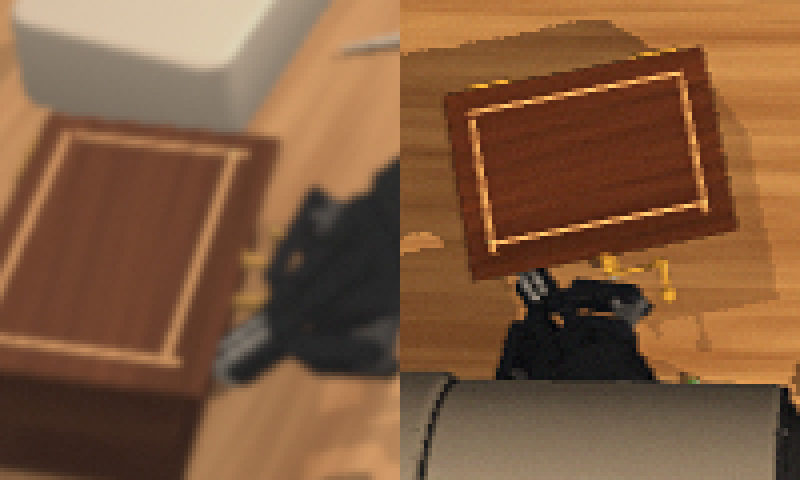

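The top view shows the fingertip at (540,275), entering under the lid's front edge. The hook is well over to the right, with its knob at (668,292). I'll lift gently.

Request:
{"name": "carry_out", "arguments": {
  "deltas": [
    {"rot":[0,0,0],"offset":[3,0,-2],"gripper":1},
    {"rot":[0,0,0],"offset":[5,0,-3],"gripper":1},
    {"rot":[0,0,0],"offset":[8,0,-5],"gripper":1},
    {"rot":[0,0,0],"offset":[11,0,-7],"gripper":1},
    {"rot":[0,0,0],"offset":[16,0,-10],"gripper":1},
    {"rot":[0,0,0],"offset":[22,1,-13],"gripper":1},
    {"rot":[0,0,0],"offset":[28,1,-15],"gripper":1},
    {"rot":[0,0,0],"offset":[33,2,-17],"gripper":1},
    {"rot":[0,0,0],"offset":[33,2,-17],"gripper":1}
  ]
}}

```text
clock: 8.2
tcp_pos: [0.4867, 0.2338, 0.104]
ee_rot: [179.8, -55.1, 37.3]
force: [-1.4, 0.9, -0.8]
finger_gap: 0.0
grip_force: 0.7
```

Run:
```python
from plan import *
from h import *
s=arm.read_state();print({k:np.round(s[k],4) for k in("clock","tcp_pos","ee_rot","force")})
print("box-frame tip",B.inv().apply(s["tcp_pos"]-O).round(4))
a,b=snapshot("side"),snapshot("top")
c=np.zeros((480,800,3),np.uint8);c[:,:400]=cv2.resize(a[200:320,190:290],(400,480),interpolation=3);c[:,400:]=cv2.resize(b[160:280,160:260],(400,480),interpolation=3)
cv2.imwrite("pics/c5.png",c[:,:,::-1])
```

```text
{'clock': np.float64(8.2), 'tcp_pos': array([0.4867, 0.2338, 0.104 ]), 'ee_rot': array([179.8299, -55.0983,  37.343 ]), 'force': array([-1.4355,  0.8698, -0.7998])}
box-frame tip [-0.0719  0.0602  0.104 ]
```

View pics/c5.png

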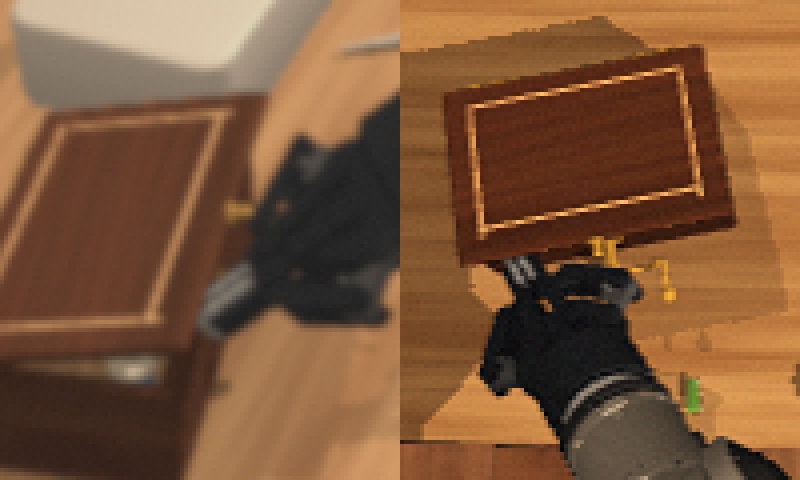

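The lid is rising on the fingertip with only 1–2 N of force. The box hasn't moved, and the stud at (603,245) is clear of the gripper. I'll continue along the arc.

Request:
{"name": "carry_out", "arguments": {
  "deltas": [
    {"rot":[0,0,0],"offset":[6,1,-2],"gripper":1},
    {"rot":[0,0,0],"offset":[12,2,-4],"gripper":1},
    {"rot":[0,0,0],"offset":[18,3,-6],"gripper":1},
    {"rot":[0,0,0],"offset":[24,4,-7],"gripper":1},
    {"rot":[0,0,0],"offset":[30,5,-8],"gripper":1},
    {"rot":[0,0,0],"offset":[36,6,-8],"gripper":1},
    {"rot":[0,0,0],"offset":[42,8,-9],"gripper":1},
    {"rot":[0,0,0],"offset":[48,9,-9],"gripper":1},
    {"rot":[0,0,0],"offset":[54,11,-8],"gripper":1},
    {"rot":[0,0,0],"offset":[59,13,-8],"gripper":1},
    {"rot":[0,0,0],"offset":[65,15,-7],"gripper":1},
    {"rot":[0,0,0],"offset":[71,17,-6],"gripper":1},
    {"rot":[0,0,0],"offset":[76,19,-5],"gripper":1},
    {"rot":[0,0,0],"offset":[82,21,-3],"gripper":1},
    {"rot":[0,0,0],"offset":[87,23,-1],"gripper":1},
    {"rot":[0,0,0],"offset":[92,25,1],"gripper":1},
    {"rot":[0,0,0],"offset":[97,27,4],"gripper":1},
    {"rot":[0,0,0],"offset":[102,29,6],"gripper":1},
    {"rot":[0,0,0],"offset":[106,32,9],"gripper":1},
    {"rot":[0,0,0],"offset":[111,34,12],"gripper":1}
  ]
}}

```text
clock: 10.3
tcp_pos: [0.5657, 0.251, 0.1869]
ee_rot: [180.0, -55.0, 37.2]
force: [0.3, -0.6, -0.1]
finger_gap: -0.0002
grip_force: 0.3
```

Run:
```python
from plan import *
from h import *
s=arm.read_state();print({k:np.round(s[k],4) for k in("clock","qpos","tcp_pos","ee_rot","force")})
print("box-frame tip",B.inv().apply(s["tcp_pos"]-O).round(4))
a,b=snapshot("side"),snapshot("top")
c=np.zeros((480,800,3),np.uint8);c[:,:400]=cv2.resize(a[180:300,180:280],(400,480),interpolation=3);c[:,400:]=cv2.resize(b[160:280,160:260],(400,480),interpolation=3)
cv2.imwrite("pics/c6.png",c[:,:,::-1])
Rb=e('xyz',s["ee_rot"]);pts=arc()[26:]+[(66,60,190),(70,60,190),(20,50,200),(-60,40,240)]
for p,o in zip(pts,off(pts,s["tcp_pos"],Rb)):print(np.round(p),o)
```

```text
{'clock': np.float64(10.3), 'qpos': array([  3.0814,  20.1712, 122.8489, 113.1987,  29.9487, -47.5529]), 'tcp_pos': array([0.5657, 0.251 , 0.1869]), 'ee_rot': array([179.9744, -54.9785,  37.1899]), 'force': array([ 0.2943, -0.6488, -0.1162])}
box-frame tip [0.009  0.0601 0.1869]
[  9.  60. 187.] [-1, 0, 0]
[ 14.  60. 188.] [4, 2, 3]
[ 20.  60. 190.] [8, 5, 7]
[ 26.  60. 191.] [12, 7, 10]
[ 31.  60. 191.] [15, 10, 14]
[ 37.  60. 192.] [19, 12, 18]
[ 43.  60. 192.] [22, 14, 22]
[ 49.  60. 192.] [25, 17, 27]
[ 55.  60. 191.] [27, 19, 31]
[ 60.  60. 191.] [30, 22, 36]
[ 66  60 190] [32, 24, 41]
[ 70  60 190] [34, 26, 44]
[ 20  50 200] [14, 14, -3]
[-60  40 240] [3, -11, -89]
```

View pics/c6.png

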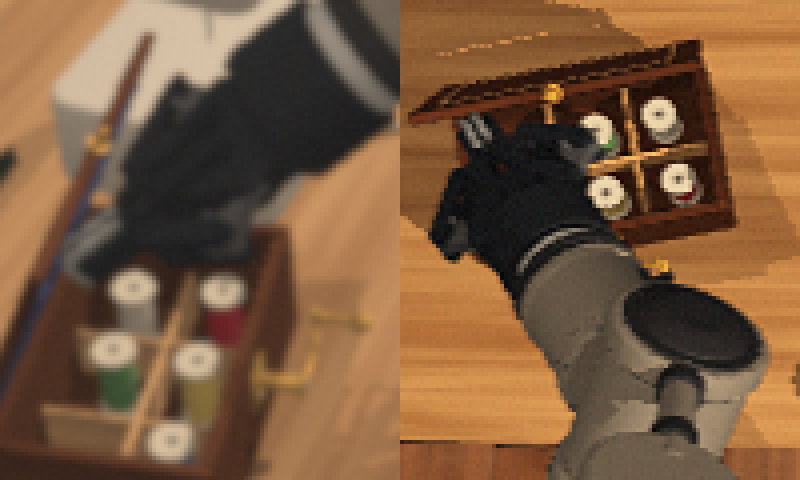

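The lid is at roughly 1.2 rad, the box is in place and the spools are standing. I'll tip the lid past upright slowly.

Request:
{"name": "carry_out", "arguments": {
  "deltas": [
    {"rot":[0,0,0],"offset":[4,2,3],"gripper":1},
    {"rot":[0,0,0],"offset":[8,5,7],"gripper":1},
    {"rot":[0,0,0],"offset":[12,7,10],"gripper":1},
    {"rot":[0,0,0],"offset":[15,10,14],"gripper":1},
    {"rot":[0,0,0],"offset":[19,12,18],"gripper":1},
    {"rot":[0,0,0],"offset":[22,14,22],"gripper":1},
    {"rot":[0,0,0],"offset":[25,17,27],"gripper":1},
    {"rot":[0,0,0],"offset":[27,19,31],"gripper":1},
    {"rot":[0,0,0],"offset":[30,22,36],"gripper":1},
    {"rot":[0,0,0],"offset":[32,24,41],"gripper":1},
    {"rot":[0,0,0],"offset":[34,26,44],"gripper":1},
    {"rot":[0,0,0],"offset":[34,26,44],"gripper":1},
    {"rot":[0,0,0],"offset":[34,26,44],"gripper":1}
  ]
}}

```text
clock: 11.7
tcp_pos: [0.6252, 0.2639, 0.1893]
ee_rot: [180.0, -55.0, 37.2]
force: [-0.3, 0.3, 0.4]
finger_gap: -0.0002
grip_force: 0.0
```

Run:
```python
from plan import *
from h import *
s=arm.read_state();print({k:np.round(s[k],4) for k in("clock","tcp_pos","ee_rot","force")})
print("box-frame tip",B.inv().apply(s["tcp_pos"]-O).round(4))
a,b=snapshot("side"),snapshot("top")
c=np.zeros((480,800,3),np.uint8);c[:,:400]=cv2.resize(a[180:300,180:280],(400,480),interpolation=3);c[:,400:]=cv2.resize(b[140:260,160:260],(400,480),interpolation=3)
cv2.imwrite("pics/c7.png",c[:,:,::-1])
Rb=e('xyz',s["ee_rot"]);pts=[(40,58,192),(10,54,205),(-30,48,225),(-70,40,250),(-110,30,270)]
for p,o in zip(pts,off(pts,s["tcp_pos"],Rb)):print(np.round(p),o)
```

```text
{'clock': np.float64(11.7), 'tcp_pos': array([0.6252, 0.2639, 0.1893]), 'ee_rot': array([179.9732, -54.9735,  37.2025]), 'force': array([-0.3067,  0.314 ,  0.4427])}
box-frame tip [0.0698 0.0599 0.1893]
[ 40  58 192] [-14, -11, -24]
[ 10  54 205] [-20, -20, -55]
[-30  48 225] [-26, -31, -99]
[-70  40 250] [-28, -41, -146]
[-110   30  270] [-35, -48, -190]
```

View pics/c7.png

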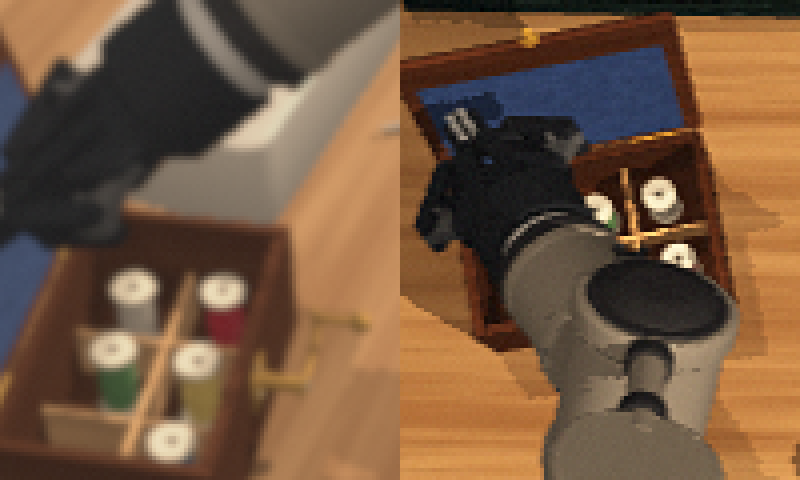

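The lid is wide open, leaning back with its blue lining showing, and the fingertip reads no contact force. I'll retreat up and back.

Request:
{"name": "carry_out", "arguments": {
  "deltas": [
    {"rot":[0,0,0],"offset":[-7,-5,-12],"gripper":1},
    {"rot":[0,0,0],"offset":[-14,-11,-24],"gripper":1},
    {"rot":[0,0,0],"offset":[-20,-20,-55],"gripper":1},
    {"rot":[0,0,0],"offset":[-23,-26,-77],"gripper":1},
    {"rot":[0,0,0],"offset":[-26,-31,-99],"gripper":1},
    {"rot":[0,0,0],"offset":[-27,-36,-122],"gripper":1},
    {"rot":[0,0,0],"offset":[-28,-41,-146],"gripper":1},
    {"rot":[0,0,0],"offset":[-35,-48,-190],"gripper":1},
    {"rot":[0,0,0],"offset":[-35,-48,-190],"gripper":1},
    {"rot":[0,0,0],"offset":[-35,-48,-190],"gripper":1},
    {"rot":[0,0,0],"offset":[-35,-48,-190],"gripper":1}
  ]
}}

```text
clock: 12.9
tcp_pos: [0.4568, 0.196, 0.2698]
ee_rot: [180.0, -55.0, 37.2]
force: [0.9, -0.5, -0.1]
finger_gap: 0.0
grip_force: 0.0
```

Run:
```python
from h import *
s=arm.read_state();print({k:np.round(s[k],4) for k in("clock","tcp_pos","force")})
a,b=snapshot("side"),snapshot("top")
c=np.zeros((480,800,3),np.uint8);c[:,:400]=cv2.resize(a[180:300,170:270],(400,480),interpolation=3);c[:,400:]=cv2.resize(b[140:260,160:260],(400,480),interpolation=3)
cv2.imwrite("pics/c8.png",c[:,:,::-1])
```

```text
{'clock': np.float64(12.9), 'tcp_pos': array([0.4568, 0.196 , 0.2698]), 'force': array([ 0.9091, -0.4555, -0.0854])}
```

View pics/c8.png

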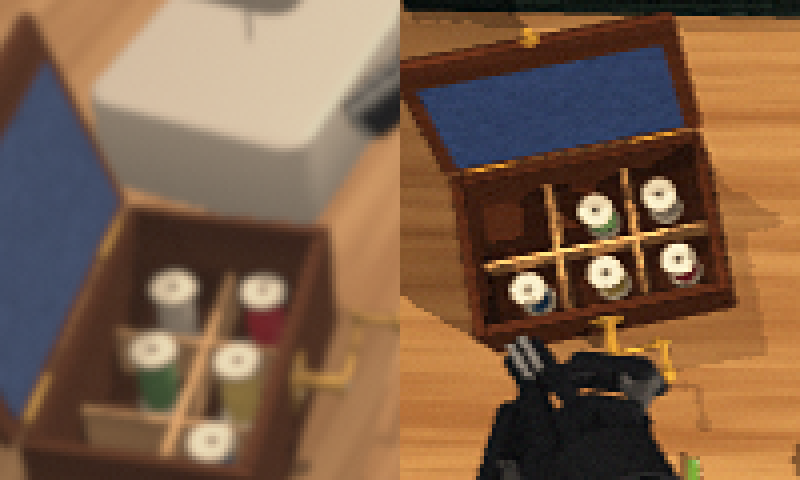

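The lid rests open with the arm clear at z = 0.27. All five spools are upright and the hook is still over to the right.

```bash
python3 -c "
from station import *
print(job_done())"
```

```text
the job is handed in; nothing more can be done
None
```

I handed the job in at about 13 s: the thread box's lid is open and leaning back on its hinges, the hook is well clear of the stud, and the box and spools were not disturbed; the station returned no verdict.

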